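# Snap the wide cap onto the oil jar and keep it pressed

## Robot

A 6-joint arm with a two-finger parallel gripper is mounted at the origin on a cart in front of the work surface, level with it; the furniture and walls round the work are solid. World frame = base frame: x ahead of the robot, y to its left, z up, the work surface at z = 0. Lengths are in m, angles in rad, forces in N, time in s.
With the tool pointing down it reaches from about 0.35 to 0.975 m from the base axis. Payload 4.9 kg.
Tool frame: the origin (TCP) lies at the very end of the fingers, on their centre line; the grasp point (between the pads) lies 19 mm behind it; z points along the fingers, y is the line along which they close (so a half turn about z gives the same grasp; the last joint's range is limited). The gripper opens to 85 mm and grips with 20 to 120 N. Pads are 22 mm wide; open, the fingers measure 114 mm over their backs; the gripper's body (76 mm by 85 mm) begins 54 mm behind the grasp point. The pads swing forward as they close: fully open they stand 13 mm farther back than shut.
Start: joints at [-1.298, 0.053, 1.613, -0, 1.476, -0.119], TCP at [0.239, -0.578, 0.231] pointing down, gripper open.
Joint ranges: [-3.01, 3.01], [-1.01, 2.22], [0.06, 2.58], [-1.02, 4.17], [0.09, 2.62], [-3.14, 3.14]. Speed limits (rad/s): [2.57, 2.57, 3.14, 3.14, 3.14, 3.14].

## Interface

Orientations are given as a unit quaternion [w, x, y, z].
In Python, from station import r gives the robot as it stands.
- The arm moves only by the tool jog_arm, never from a script. Its argument "commands" is text: rows parted by semicolons, each of 7 numbers parted by spaces: the shift along the world's x, y, z normalised to -1 to 1, where 1 is 0.25 m, then the turn, a rotation vector about the world's x, y, z normalised to -1 to 1, where 1 is 6 degrees, then the opening in per cent of the stroke, from 0 (shut) to 100 (fully open). In form: x y z rx ry rz grip; .... A call has exactly 10 rows; each row shifts and turns the commanded pose from where the row before left it; what a row does not reach is not made up. A row lasts 1/12 s, in which the tool goes at most 41.7 mm and 7.16 degrees, less where a joint would pass 70% of its speed; a pose out of reach is approached as far as the arm can. A call with a number of a shift or a turn outside -1 to 1 is refused whole. A call with a gripper value outside its range is refused whole. The fingers move at their own pace and stop on an object; the grip force is fixed at half the most. Time passes only in rows, so rows that do not move let the fingers close, or fill a call up. It gives the time, the measured TCP pose, the force, the opening and the grip force at its end, in the units of the state.
- r.sense(): the state, without advancing time (a new reading comes with each control period).
- r.get_image(name): name is "scene" or "top" or "wrist"; returns a dict with "img" (480x640x3 uint8, red, green, blue), "mtx" (3x3 intrinsics, pixels), "rvec" (rotation vector, rad) and "tvec" (3), from world to camera coordinates, as OpenCV has them; the wrist camera has in their place "T_tool_cam" (4x4, takes a point from camera to tool coordinates, whose origin is the TCP and whose axes are the flange's). Camera axes: x right, y down, z forward; pixel columns grow to the right and rows downward; lengths in m; the calibration is good to about 2 mm. A picture is of the moment at which its call begins: read the wrist's pose just before it. There is no depth.
- r.finish_job(): hands the job in; it is judged then, once.
The state is a dict: "clock": time; "q": joint angles; "joint_velocities": joint speeds; "joint_efforts": joint torques, N m; "ee_pos": TCP position; "ee_rot": TCP orientation; "ft_force": force on the tool from outside, world axes, zero at the start; "moment": the same for the moment, N m; "opening": opening from 0.0 (shut) to 1.0 (fully open); "grasp_force": force on a finger pad.
Only numpy, scipy, OpenCV 4.12 (cv2) and the standard library are available. Lean on these libraries where they do the work, as an engineer would, in place of code of your own. Each camera call takes 0.05 s, during which the arm holds its last target. There are 200 camera calls.

## Task

Two white caps hang by their discs in the forks of the steel stand: lift the larger one, with the wide hollow skirt, up and out of its fork, leave the small slim one hanging, and press the wide cap down over the steel neck of the white jar on the chopping board until it clicks and sits fully home, upright. Do not stop at the click: keep hold of the cap and finish while still pressing it down firmly; nothing is let go. Do not tip the jar or disturb the two shakers or the mug beside the board.

Things in the scene. Friction and masses are not known exactly. Their poses are not given: they have to be found in the camera images.
- stand: Fixed steel stand on the flat hob (7 mm high); its yaw varies. Origin under its base (110x150x12 mm), z up. A post at its back carries two forks at y = +60 and -60 mm, open towards the stand's own -x. Each fork: two 6 mm bars with a 15 mm slot between, bar tops at z = 108 mm, ending at x = -46 mm in tips turned up 8 mm. A cap's stem hangs in the slot at about x = -10 mm.
- fork_exit (a point): Point in front of the forks, midway between them, at x = -105 mm and z = 123 mm in the stand's frame. To free a cap: lift it 12 to 18 mm (over 20 mm its skirt meets the bars from below), then draw it level at least 80 mm along the stand's -x, level with this point; then it is clear of the fork.
- wide_cap: The cap to use, white plastic, 60 g, in one of the forks, mouth down. Origin: centre of the underside of its disc; z up. Disc 44 mm diameter, z 0 to 5 mm; knob above it 26 mm diameter, z 5 to 35 mm; stem below 12 mm diameter to z -24; hollow skirt 42 mm diameter, z -24 to -54. Grip the knob from above, fingertips just over the disc, which takes the push. Yaw does not matter.
- wide_cap_mouth (a point): Centre of the wide cap's open mouth plane, 54 mm below the cap's origin along its axis. At the mouth an inner lip 4 mm high leaves a hole of 27 mm diameter; above it the bore is 35 mm wide and in all 26 mm deep.
- slim_cap: The other white cap, hanging in the other fork; smaller all over: disc 33 mm and knob 16 mm in diameter (z 5 to 25 mm), its lower part a solid rod 26 mm in diameter, z -24 to -64 mm. Origin as on the wide cap. It does not fit; leave it hanging.
- jar: White glazed jar, loose, 0.85 kg, 84 mm diameter, standing on the wooden board, whose top is 18 mm above the work surface. Origin at the centre of its underside, z up. A flat round steel shoulder of 50 mm diameter at z = 82 mm carries the steel neck: 25 mm diameter, 23 mm high, the top 8 mm tapering to 16 mm diameter.
- jar_seat (a point): Centre of the jar's shoulder, on the neck's axis. Fully home, the cap's mouth lies in this plane (cap origin 54 mm above it). Four sprung balls on the neck resist the cap's lip from 14 mm above this plane, most (10 to 17 N) at about 11 mm; below some 8 mm they snap out over the lip, the force drops and they draw the cap down until its mouth meets the rigid shoulder.
- pepper_shaker: Small white shaker, 35 mm in diameter, 74 mm high, loose, standing on the chopping board near the jar; origin under its centre.
- salt_shaker: Small white shaker, 36 mm in diameter, 74 mm high, loose, on the surface behind; origin under its centre.
- mug_a: White mug, 83 mm in diameter, 86 mm high, loose, behind the board; origin under it.
There are look-alikes about, which are no part of the job. What is shaped like the jar but red is not meant.

How it is judged:
On the way, in this order (a step that is already met when the one before it is completed fails the run):
1. the wide cap is lifted up and out of its fork, clear of the stand and carried by the fingers (x of wide_cap in the frame of stand below -0.07 m and contact force between wide_cap and stand below 0.1 N and height (world z) of wide_cap above 0.1 m and contact force between wide_cap and the fingers above 0.5 N), for 0.2 s.
2. the wide cap has clicked and sits home on the jar's shoulder (z of wide_cap_mouth in the frame of jar_seat between -0.004 and 0.0025 m and horizontal distance between wide_cap_mouth and jar_seat below 0.004 m), for 0.1 s.
At the end, for the whole second after the job is handed in: Through the last second the wide cap sits home on the jar (mouth within 2.5 mm of the shoulder and 4 mm of its centre, axes within 0.1 rad), the jar upright on the board, the fingers hold the cap and press it on the jar with more than 4 N, and the slim cap still hangs in its fork (all of step 2 and angle between the z axis of wide_cap and the z axis of jar, either way round below 0.1 rad and angle between jar's own z axis and vertical below 0.1 rad and height (world z) of jar above 0.014 m and contact force between wide_cap and jar above 4 N and contact force between wide_cap and the fingers above 1 N and linear speed of wide_cap below 0.03 m/s and z of slim_cap in the frame of stand above 0.1 m and angle between slim_cap's own z axis and vertical below 0.3 rad); the arm keeps its last pose, push and grip.
It fails at once if the slim cap is taken or knocked out of its place (distance of slim_cap from where it was at the start of the episode above 0.03 m).
It fails at once if the jar is tipped (angle between jar's own z axis and vertical above 0.25 rad).
It fails at once if a shaker or the mug beside the board is disturbed (distance of any of pepper_shaker, salt_shaker, mug_a from where it was at the start of the episode above 0.03 m).
It also fails if it takes over 58 s, if anything falls off the work surface, if the arm or the gripper's body presses on something with over 40 N, if the wrist force passes 120 N, or if a joint passes its speed limit or range.

## Working session

There is one attempt and no reset: what is moved stays moved. The work goes in short steps, Python scripts to look and compute and a tool call to move; the robot and the scene stay as the last step left them, time stands still between calls to the robot, and variables do not carry over. Pictures are saved under pics/ and viewed, at most 10 in all, crops included, and the job is handed in when it is done.

Besides the shell and the picture viewer there is one more tool, called after ">>>" as name(argument=value, ...) on one line, values as JSON. jog_arm: Moves the arm, as the interface text tells. Its arguments: {"type":"object","properties":{"commands":{"type":"string"}},"required":["commands"]}

```bash
mkdir -p pics; ls
python3 - <<'E'
from station import r
import cv2,pickle
d={}
for n in ["scene","top","wrist"]:
    s=r.sense(); d[n]=r.get_image(n); d[n]['s']=s
    cv2.imwrite(f"pics/{n}0.png",d[n]["img"][:,:,::-1])
pickle.dump(d,open("d0.pkl","wb"))
print(s)
E
```

```text
pics
{'clock': 0.1, 'q': array([-1.29800171e+00,  5.33070913e-02,  1.61418714e+00,  8.91241758e-06,
        1.47597954e+00, -1.18995184e-01]), 'joint_velocities': array([ 0.00240615, -0.00210919, -0.00468077, -0.00070401, -0.00090222,
        0.00092988]), 'joint_efforts': array([ 5.32944023e-05, -3.94902813e+01, -3.71363819e+01,  2.51503036e-05,
        3.87409120e-03, -6.93711861e-07]), 'ee_pos': array([ 0.23850263, -0.5770862 ,  0.23015769]), 'ee_rot': array([-9.38120179e-04,  9.80873524e-01,  1.94643893e-01, -6.78347748e-05]), 'ft_force': array([-0.10623709, -0.1850195 , -0.21965247]), 'moment': array([-0.0207029 ,  0.0135956 ,  0.00551664]), 'grasp_force': 0.0, 'opening': 0.9990123870439572}
```

View pics/scene0.png

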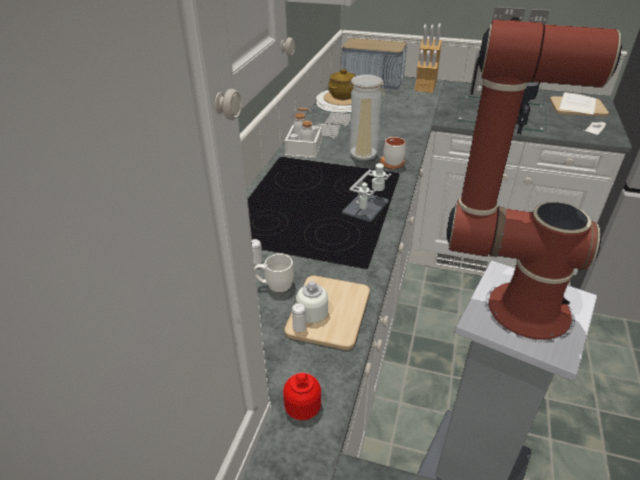

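View pics/top0.png

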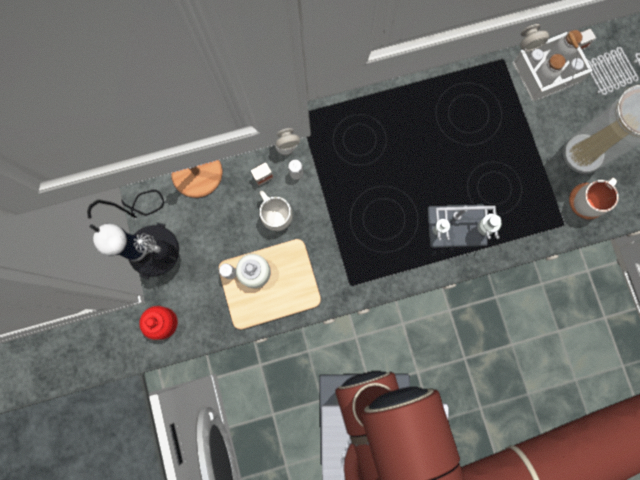

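The scene view shows the stand at about (368,195), with caps at (364,195) and (379,178). In the top view the caps are at (443,228) and (490,226), the white jar at (253,270), the pepper shaker at (226,270), the mug at (275,212) and the red decoy at (157,322). Candidates for the wide cap are the two hanging caps, top (443,228) and (490,226). The right one looks bigger, so I'll check it in a crop.

```bash
cat > h.py <<'E'
import numpy as np,cv2,pickle
from scipy.spatial.transform import Rotation as R
def ray(d,uv):
    uv=np.array(uv,float)
    n=np.r_[np.linalg.solve(d["mtx"],np.r_[uv,1])]
    if "T_tool_cam" in d:
        s=d['s'];q=s['ee_rot'];T=np.eye(4);T[:3,:3]=R.from_quat(q,scalar_first=True).as_matrix();T[:3,3]=s['ee_pos']
        W=T@d["T_tool_cam"];return W[:3,3],W[:3,:3]@n
    M=cv2.Rodrigues(np.array(d["rvec"],float))[0];t=np.array(d["tvec"]).ravel()
    return -M.T@t,M.T@n
def plane(d,uv,z):
    o,v=ray(d,uv);return o+v*(z-o[2])/v[2]
def proj(d,p):
    M=cv2.Rodrigues(np.array(d["rvec"],float))[0];c=M@np.array(p)+np.array(d["tvec"]).ravel()
    c=d["mtx"]@c;return c[:2]/c[2]
def tri(*rs):
    A=0;b=0
    for o,v in rs:
        v=v/np.linalg.norm(v);P=np.eye(3)-np.outer(v,v);A=A+P;b=b+P@o
    return np.linalg.solve(A,b)
E
python3 - <<'E'
from h import *
d=pickle.load(open("d0.pkl","rb"))
t=d["top"];s=d["scene"]
for n,uv,z in [("capL",(443,228),.14),("capR",(490,226),.14),("jar",(253,270),.12),("pepper",(226,270),.09),("mug",(275,212),.086),("red",(157,322),.1)]:
    p=plane(t,uv,z);print(n,p.round(3),"scene px",proj(s,p).round(0))
a=cv2.resize(t["img"][185:265,410:520],None,fx=5,fy=5,interpolation=cv2.INTER_CUBIC)
b=cv2.resize(s["img"][150:230,330:410],None,fx=5,fy=5,interpolation=cv2.INTER_CUBIC)
b=cv2.copyMakeBorder(b,0,0,0,0,0)
c=np.zeros((800-400,550+400-150,3),np.uint8)
a=cv2.resize(a,(440,320));b=cv2.resize(b,(360,360))
c[:320,:440]=a;c[:360,440:800]=b
cv2.imwrite("pics/crop1.png",c[:,:,::-1])
print("cams",ray(t,(320,240)),ray(s,(320,240)))
E
```

```text
capL [ 0.577 -0.141  0.14 ] scene px [366. 185.]
capR [ 0.58  -0.254  0.14 ] scene px [381. 169.]
jar [0.485 0.32  0.12 ] scene px [315. 281.]
pepper [0.489 0.391 0.09 ] scene px [298. 306.]
mug [0.635 0.27  0.086] scene px [278. 261.]
red [0.364 0.554 0.1  ] scene px [305. 370.]
cams (array([0.32964035, 0.13883678, 1.47703913]), array([ 0.16444912,  0.01287266, -0.98644281])) (array([-0.02558069,  1.1203688 ,  0.97821036]), array([ 0.41695621, -0.67631254, -0.60726775]))
```

View pics/crop1.png

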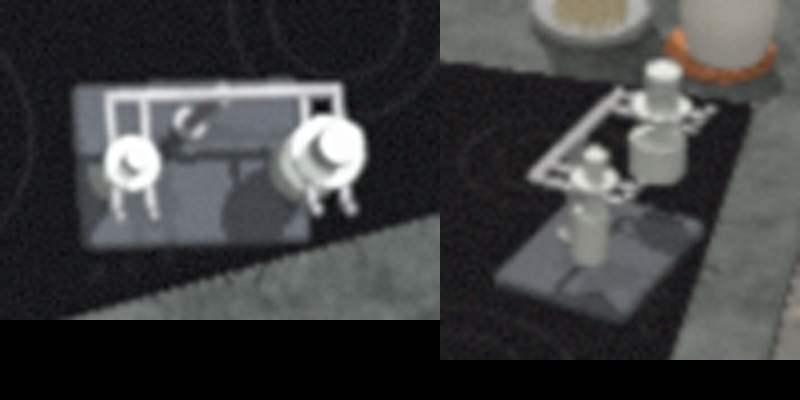

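The crop shows that the right-hand cap (top view ~(493,221), scene ~(380,168)) has the wide hollow skirt, large disc and large knob. The left one is the slim rod, so my choice is the right one. Its fork opens towards the robot.

Run:
```python
from h import *
d=pickle.load(open("d0.pkl","rb"))
t=d["top"];s=d["scene"]
print("wide knobtop tri",tri(ray(t,(494.5,219.5)),ray(s,(379.3,165.1))).round(4))
print("wide knobtop plane .150",plane(t,(494.5,219.5),.150).round(4), "disc .12",plane(t,(491.3,223.7),.12).round(4))
print("slim disc .12",plane(t,(443.2,225.7),.12).round(4))
# base corners in crop: (72,87),(440..)
for uv in [(72,87),(85,248),(310,238)]:
    print("base",plane(t,(uv[0]/4+410,uv[1]/4+185),.019).round(4))
print("back bar",plane(t,(105/4+410,95/4+185),.115).round(4),plane(t,(345/4+410,88/4+185),.115).round(4))
print(R.from_quat(d['wrist']['s']['ee_rot'],scalar_first=True).as_matrix().round(3)); print(d['wrist']['T_tool_cam'].round(3),d['wrist']['mtx'])
```

```text
wide knobtop tri [ 0.5929 -0.2645  0.1481]
wide knobtop plane .150 [ 0.5942 -0.2633  0.15  ] disc .12 [ 0.5898 -0.2639  0.12  ]
slim disc .12 [ 0.5867 -0.1459  0.12  ]
base [ 0.6576 -0.1295  0.019 ]
base [ 0.5496 -0.1329  0.019 ]
base [ 0.554  -0.2802  0.019 ]
back bar [ 0.6306 -0.132   0.115 ] [ 0.6326 -0.2804  0.115 ]
[[ 0.924  0.382 -0.   ]
 [ 0.382 -0.924  0.002]
 [ 0.    -0.002 -1.   ]]
[[-0.    -0.952 -0.308  0.079]
 [ 1.    -0.    -0.     0.   ]
 [-0.    -0.308  0.952 -0.143]
 [ 0.     0.     0.     1.   ]] [[367.36141385   0.         320.09638273]
 [  0.         367.36141385 243.4987969 ]
 [  0.           0.           1.        ]]
```

>>> jog_arm(commands="0.118 0.104 0 0 0 -0.345 100;0.118 0.104 0 0 0 -0.345 100;0.118 0.104 0 0 0 -0.345 100;0.118 0.104 0 0 0 -0.345 100;0.118 0.104 0 0 0 -0.345 100;0.118 0.104 0 0 0 -0.345 100;0.118 0.104 0 0 0 -0.345 100;0.118 0.104 0 0 0 -0.345 100;0.118 0.104 0 0 0 -0.345 100;0.118 0.104 0 0 0 -0.345 100")

```text
clock: 0.98
ee_pos: [0.5347, -0.3159, 0.231]
ee_rot: [-0.0, 1.0, 0.014, -0.0]
ft_force: [1.0, -0.2, -0.0]
opening: 1.004
grasp_force: 0.0
```

>>> jog_arm(commands="0.1 0.09 0 0 0 0 100;0.1 0.09 0 0 0 0 100;0.03 0.03 0 0 0 0 100;0 0 0 0 0 0 100;0 0 0 0 0 0 100;0 0 0 0 0 0 100;0 0 0 0 0 0 100;0 0 0 0 0 0 100;0 0 0 0 0 0 100;0 0 0 0 0 0 100")

```text
clock: 1.82
ee_pos: [0.5907, -0.2658, 0.2314]
ee_rot: [0.0, 1.0, 0.015, 0.0]
ft_force: [-0.2, 0.6, 0.2]
opening: 0.996
grasp_force: 0.0
```

Run:
```python
from station import r
from h import *
s=r.sense(); d=r.get_image("wrist"); d['s']=s
pickle.dump(d,open("w1.pkl","wb"));cv2.imwrite("pics/w1.png",d["img"][:,:,::-1])
print(s['clock'],s['ee_pos'],R.from_quat(s['ee_rot'],scalar_first=True).as_matrix().round(3))
```

```text
1.8167 [ 0.59068921 -0.26582002  0.23144122] [[ 1.     0.029  0.   ]
 [ 0.029 -1.    -0.   ]
 [ 0.     0.    -1.   ]]
```

View pics/w1.png

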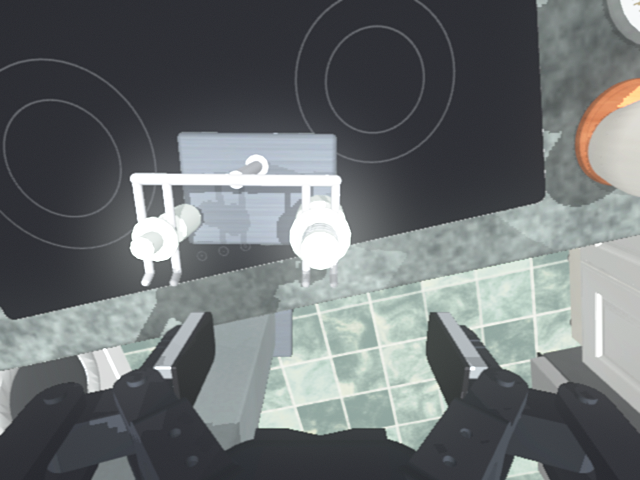

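The wrist view shows the wide cap's disc centred at about (320,234), spanning columns 290–350, its knob top at about (321,250), and the slim cap at (155,240). The back bar is level in the image, so the fingers are aligned with the stand.

Run:
```python
from h import *
d=pickle.load(open("w1.pkl","rb"))
g=cv2.cvtColor(d["img"],cv2.COLOR_RGB2GRAY)
m=(g>235).astype(np.uint8);m[:,:270]=0;m[:185]=0;m[300:]=0;m[:,370:]=0
m=cv2.morphologyEx(m,cv2.MORPH_OPEN,np.ones((13,13),np.uint8))
c=max(cv2.findContours(m,0,2)[0],key=cv2.contourArea);print(cv2.boundingRect(c),cv2.minEnclosingCircle(c))
x,y,w,h=cv2.boundingRect(c)
L=plane(d,(x,234),.12);Rr=plane(d,(x+w,234),.12);print("disc L/R",L.round(4),Rr.round(4))
print("disc back",plane(d,(320,y),.12).round(4))
print("knob front bottom at .15",plane(d,(320,y+h),.15).round(4), plane(d,(320,y+h),.12).round(4))
print("bar",plane(d,(135,180),.115).round(4),plane(d,(337,182),.115).round(4))
```

```text
(297, 201, 53, 68) ((318.2914733886719, 233.75326538085938), 35.68879318237305)
disc L/R [ 0.5943 -0.2491  0.12  ] [ 0.5954 -0.2873  0.12  ]
disc back [ 0.619 -0.265  0.12 ]
knob front bottom at .15 [ 0.5797 -0.2661  0.15  ] [ 0.5677 -0.2665  0.12  ]
bar [ 0.6291 -0.1345  0.115 ] [ 0.6319 -0.2766  0.115 ]
```

>>> jog_arm(commands="0.008 0.003 -0.07 0 0 0 100;0 0 -0.08 0 0 0 100;0 0 -0.08 0 0 0 100;0 0 -0.08 0 0 0 100;0 0 -0.06 0 0 0 100;0 0 -0.04 0 0 0 100;0 0 -0.02 0 0 0 100;0 0 0 0 0 0 100;0 0 0 0 0 0 0;0 0 0 0 0 0 0")

```text
clock: 2.7
ee_pos: [0.594, -0.2649, 0.1254]
ee_rot: [0.001, 1.0, 0.015, 0.001]
ft_force: [0.3, -1.1, 0.3]
opening: 0.745
grasp_force: 0.0
```

>>> jog_arm(commands="0 0 0 0 0 0 0;0 0 0 0 0 0 0;0 0 0 0 0 0 0;0 0 0 0 0 0 0;0 0 0 0 0 0 0;0 0 0 0 0 0 0;0 0 0 0 0 0 0;0 0 0 0 0 0 0;0 0 0 0 0 0 0;0 0 0 0 0 0 0")

```text
clock: 3.53
ee_pos: [0.5937, -0.2647, 0.1248]
ee_rot: [0.0, 1.0, 0.015, 0.001]
ft_force: [-0.1, 0.0, 5.0]
opening: 0.281
grasp_force: 59.0
```

Run:
```python
from station import r
from h import *
s=r.sense(); d=r.get_image("wrist"); d['s']=s
pickle.dump(d,open("w2.pkl","wb"));cv2.imwrite("pics/w2.png",d["img"][:,:,::-1])
print(s['clock'],s['ee_pos'],s['opening'],s['grasp_force'],s['ft_force'])
```

```text
3.5333 [ 0.59365869 -0.26467199  0.12481379] 0.28074297984960095 59.03777003288269 [-0.10812487  0.00940034  5.02390297]
```

View pics/w2.png

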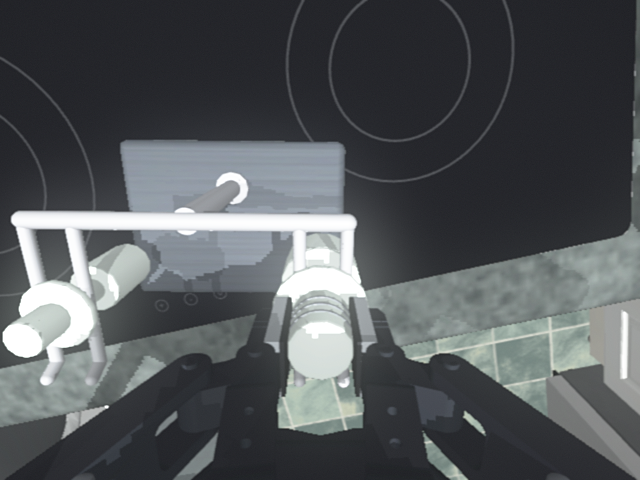

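The knob at ~(320,340) is held between the pads, with the disc just under the fingertips. The grip force is 59 N. Now I'll lift it 15 mm.

>>> jog_arm(commands="0 0 0.02 0 0 0 0;0 0 0.02 0 0 0 0;0 0 0.02 0 0 0 0;0 0 0 0 0 0 0;0 0 0 0 0 0 0;0 0 0 0 0 0 0;0 0 0 0 0 0 0;0 0 0 0 0 0 0;0 0 0 0 0 0 0;0 0 0 0 0 0 0")

```text
clock: 4.42
ee_pos: [0.5931, -0.2643, 0.1386]
ee_rot: [-0.0, 1.0, 0.015, -0.0]
ft_force: [0.1, 0.7, -0.4]
opening: 0.277
grasp_force: 58.8
```

>>> jog_arm(commands="0 0 0.004 0 0 0 0;-0.03 -0.001 0 0 0 0 0;-0.05 -0.0015 0 0 0 0 0;-0.06 -0.002 0 0 0 0 0;-0.07 -0.002 0 0 0 0 0;-0.07 -0.002 0 0 0 0 0;-0.06 -0.002 0 0 0 0 0;-0.05 -0.0015 0 0 0 0 0;-0.03 -0.001 0 0 0 0 0;0 0 0 0 0 0 0")

```text
clock: 5.25
ee_pos: [0.4868, -0.2676, 0.1398]
ee_rot: [-0.0, 1.0, 0.015, -0.0]
ft_force: [-0.0, -0.0, -1.2]
opening: 0.285
grasp_force: 58.8
```

>>> jog_arm(commands="0 0 0 0 0 0 0;0 0 0 0 0 0 0;0 0 0 0 0 0 0;0 0 0.04 0 0 0 0;0 0 0.08 0 0 0 0;0 0 0.12 0 0 0 0;0 0 0.12 0 0 0 0;0 0 0.08 0 0 0 0;0 0 0.04 0 0 0 0;0 0 0 0 0 0 0")

```text
clock: 6.08
ee_pos: [0.4897, -0.2685, 0.2638]
ee_rot: [0.002, 1.0, 0.015, 0.003]
ft_force: [-0.1, 0.3, -0.5]
opening: 0.286
grasp_force: 58.9
```

Run:
```python
from station import r
from h import *
out={}
for n in ["wrist","top","scene"]:
    s=r.sense(); d=r.get_image(n); d['s']=s; out[n]=d
pickle.dump(out,open("w3.pkl","wb"))
print(s['clock'],s['ee_pos'],s['opening'],s['ft_force'])
a=cv2.resize(out["wrist"]["img"][200:420,200:440],(400,366))
t=out["top"]["img"]
b=cv2.resize(t[230:310,210:300],(400,356),interpolation=cv2.INTER_CUBIC)
c=np.zeros((366,800,3),np.uint8);c[:,:400]=a;c[:356,400:]=b
cv2.imwrite("pics/w3.png",c[:,:,::-1])
```

```text
6.1833 [ 0.48807739 -0.26742838  0.25916067] 0.28055572144871005 [ 0.17433766  0.02432779 -1.73351129]
```

View pics/w3.png

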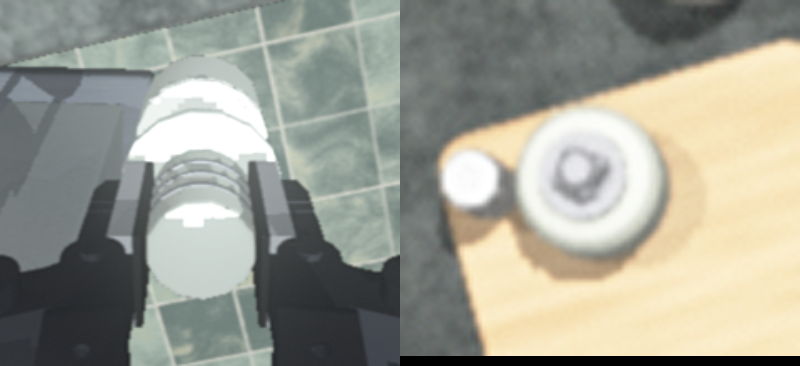

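The left panel shows the cap held upright, with the knob's front face centred at wrist ~(320,350). The right panel shows the jar's steel shoulder centred at top ~(251,269) and the pepper shaker at top ~(226,270). I'll work out the jar's position and the knob's offset.

Run:
```python
from h import *
o=pickle.load(open("w3.pkl","rb"));t=o["top"];w=o["wrist"]
print("shoulder",plane(t,(251.4,268.7),.1).round(4),"neck",plane(t,(250.3,267.8),.123).round(4))
# outline of jar body
print("pepper",plane(t,(210+72/4.44,230+180/4.45),.092).round(4))
s=w['s'];zt=s['ee_pos'][2]
for r_ in (323,379): print("knob edge rel",(plane(w,(320.5,r_),zt+.0252)-s['ee_pos']).round(4))
for c_ in (288,353): print("knob side rel",(plane(w,(c_,350),zt+.0252)-s['ee_pos']).round(4))
```

```text
shoulder [0.4903 0.3264 0.1   ] neck [0.4898 0.326  0.123 ]
pepper [0.4878 0.3898 0.092 ]
knob edge rel [0.0106 0.0002 0.0252]
knob edge rel [-0.0135 -0.0005  0.0252]
knob side rel [-0.001   0.012   0.0252]
knob side rel [-0.0004 -0.0122  0.0252]
```

>>> jog_arm(commands="0 0.06 0 0 0 0 0;0 0.12 0 0 0 0 0;0 0.14 0 0 0 0 0;0 0.14 0 0 0 0 0;0 0.14 0 0 0 0 0;0 0.14 0 0 0 0 0;0 0.14 0 0 0 0 0;0 0.14 0 0 0 0 0;0 0.14 0 0 0 0 0;0 0.14 0 0 0 0 0")

```text
clock: 7.07
ee_pos: [0.4866, 0.0597, 0.2578]
ee_rot: [-0.0, 1.0, 0.015, -0.002]
ft_force: [1.7, -0.4, 0.3]
opening: 0.285
grasp_force: 59.0
```

>>> jog_arm(commands="-0.03 0.14 0 0 0 0 0;-0.05 0.14 0 0 0 0 0;-0.05 0.14 0 0 0 0 0;-0.05 0.14 0 0 0 0 0;-0.05 0.14 0 0 0 0 0;-0.05 0.14 0 0 0 0 0;-0.05 0.13 0 0 0 0 0;-0.03 0.08 0 0 0 0 0;0 0.03 0 0 0 0 0;0 0 0 0 0 0 0")

```text
clock: 7.9
ee_pos: [0.3966, 0.3285, 0.258]
ee_rot: [0.001, 1.0, 0.017, -0.001]
ft_force: [0.0, -0.2, -0.4]
opening: 0.281
grasp_force: 59.0
```

>>> jog_arm(commands="0 0 0 0 0 0 0;0 0 0 0 0 0 0;0 0 0 0 0 0 0;0 0 0 0 0 0 0;0 0 0 0 0 0 0;0 0 0 0 0 0 0;0 0 0 0 0 0 0;0 0 0 0 0 0 0;0 0 0 0 0 0 0;0 0 0 0 0 0 0")

```text
clock: 8.73
ee_pos: [0.3981, 0.3274, 0.2599]
ee_rot: [-0.0, 1.0, 0.015, 0.0]
ft_force: [-0.5, 0.0, 0.1]
opening: 0.281
grasp_force: 59.0
```

Run:
```python
from station import r
from h import *
out={}
s=r.sense(); d=r.get_image("wrist"); d['s']=s
pickle.dump(d,open("w4.pkl","wb"))
print(s['clock'],s['ee_pos'],s['ee_rot'],s['opening'],s['ft_force'],s['q'].round(2))
cv2.imwrite("pics/w4.png",d["img"][:,:,::-1])
```

```text
8.7333 [0.39814976 0.32739646 0.2598521 ] [-4.14187556e-05  9.99883561e-01  1.52598061e-02  2.38249081e-05] 0.2811856568109293 [-0.5203232   0.00916271  0.06485415] [ 0.54 -0.23  1.83  0.    1.54  2.08]
```

View pics/w4.png

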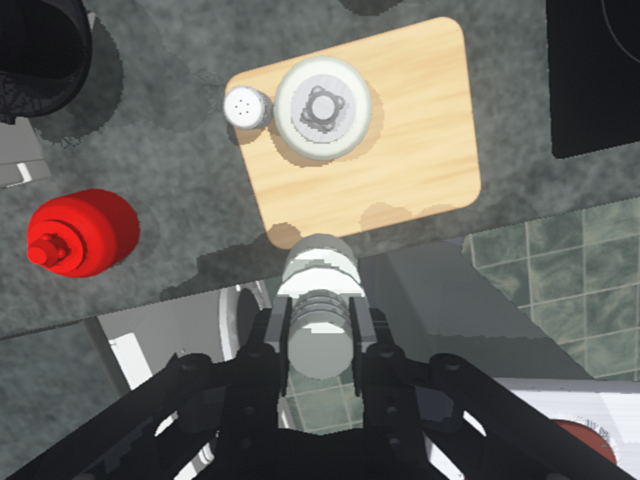

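The wrist view shows the jar's steel neck at (323,107) with its four balls, the shoulder centred at about (321,108), the pepper shaker at (246,106) and the cap still held upright.

```bash
python3 - <<'E'
from h import *
d=pickle.load(open("w4.pkl","rb"))
p=d['s']['ee_pos']
hsv=cv2.cvtColor(d["img"],cv2.COLOR_RGB2HSV)[55:165,270:376]
m=((hsv[:,:,2]<225)&(hsv[:,:,2]>140)).astype(np.uint8)
print("neck .123",plane(d,(323,107),.123).round(4),"shoulder .1",plane(d,(321.5,107.5),.1).round(4),"tcp",p.round(4))
for e in [(290,107),(354,107),(321,76),(321,140)]: print(plane(d,e,.1).round(4))
E
python3 - <<'E'
import sys;sys.path.insert(0,'.')
from h import *
d=pickle.load(open("w4.pkl","rb"))
c=cv2.resize(d["img"][50:165,265:380],None,fx=5,fy=5,interpolation=cv2.INTER_CUBIC)
cv2.imwrite("pics/w4c.png",c[:,:,::-1])
E
```

```text
neck .123 [0.4895 0.3281 0.123 ] shoulder .1 [0.4901 0.3291 0.1   ] tcp [0.3981 0.3274 0.2599]
[0.4897 0.3534 0.1   ]
[0.4912 0.3039 0.1   ]
[0.5124 0.3301 0.1   ]
[0.4658 0.3287 0.1   ]
```

View pics/w4c.png

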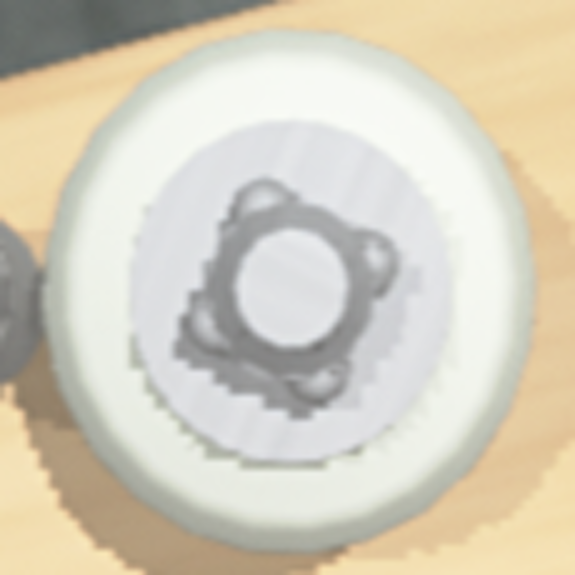

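The shoulder is centred at (323.4,108.5) and the neck top at (323.4,107.4). That puts the jar axis at about (0.4893, 0.3277), which agrees with the top view to within 2 mm.

>>> jog_arm(commands="0.03 0 0 0 0 0 0;0.06 0 0 0 0 0 0;0.07 0 0 0 0 0 0;0.07 0 0 0 0 0 0;0.07 0 0 0 0 0 0;0.05 0 0 0 0 0 0;0.02 0 0 0 0 0 0;0 0 0 0 0 0 0;0 0 0 0 0 0 0;0 0 0 0 0 0 0")

```text
clock: 9.62
ee_pos: [0.4901, 0.3275, 0.2598]
ee_rot: [0.0, 1.0, 0.015, -0.0]
ft_force: [0.7, -0.1, -0.4]
opening: 0.286
grasp_force: 59.0
```

>>> jog_arm(commands="0 0 -0.03 0 0 0 0;0 0 -0.05 0 0 0 0;0 0 -0.05 0 0 0 0;0 0 -0.05 0 0 0 0;0 0 -0.05 0 0 0 0;0 0 -0.03 0 0 0 0;0 0 0 0 0 0 0;0 0 0 0 0 0 0;0 0 0 0 0 0 0;0 0 0 0 0 0 0")

```text
clock: 10.45
ee_pos: [0.4913, 0.3277, 0.196]
ee_rot: [-0.0, 1.0, 0.015, 0.001]
ft_force: [-0.6, 0.1, -0.4]
opening: 0.281
grasp_force: 59.0
```

Run:
```python
from station import r
from h import *
s=r.sense(); t=r.get_image("scene"); tt=r.get_image("top")
pickle.dump((s,t,tt),open("w5.pkl","wb"))
print(s['clock'],s['ee_pos'],s['ee_rot'],s['opening'],s['ft_force'])
c=cv2.resize(t["img"][240:345,260:370],None,fx=5,fy=5,interpolation=cv2.INTER_CUBIC)
cv2.imwrite("pics/w5.png",c[:,:,::-1])
```

```text
10.45 [0.49126699 0.32765825 0.19595369] [-4.12584259e-04  9.99883447e-01  1.52365151e-02  8.78452134e-04] 0.281044629358722 [-0.63509213  0.14878238 -0.38099398]
```

View pics/w5.png

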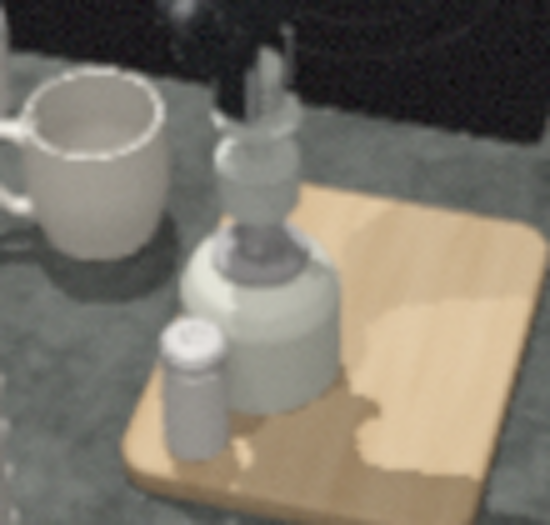

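In the scene crop the cap's skirt (centre ~258) hangs upright over the neck and shoulder (centre ~262). Nothing else has moved, so I'll lower it slowly.

>>> jog_arm(commands="-0.002 0 -0.02 0 0 0 0;0 0 -0.02 0 0 0 0;0 0 -0.015 0 0 0 0;0 0 -0.01 0 0 0 0;0 0 0 0 0 0 0;0 0 0 0 0 0 0;0 0 0 0 0 0 0;0 0 0 0 0 0 0;0 0 0 0 0 0 0;0 0 0 0 0 0 0")

```text
clock: 11.38
ee_pos: [0.4902, 0.3274, 0.1786]
ee_rot: [0.0, 1.0, 0.015, 0.0]
ft_force: [-0.5, 1.0, 0.4]
opening: 0.283
grasp_force: 59.1
```

>>> jog_arm(commands="0 0 -0.01 0 0 0 0;0 0 -0.01 0 0 0 0;0 0 -0.01 0 0 0 0;0 0 -0.01 0 0 0 0;0 0 0 0 0 0 0;0 0 0 0 0 0 0;0 0 0 0 0 0 0;0 0 0 0 0 0 0;0 0 0 0 0 0 0;0 0 0 0 0 0 0")

```text
clock: 12.22
ee_pos: [0.4902, 0.3279, 0.1686]
ee_rot: [-0.001, 1.0, 0.015, 0.0]
ft_force: [0.6, 2.4, -2.7]
opening: 0.284
grasp_force: 59.1
```

>>> jog_arm(commands="0 0 -0.008 0 0 0 0;0 0 -0.006 0 0 0 0;0 0 -0.004 0 0 0 0;0 0 -0.002 0 0 0 0;0 0 0 0 0 0 0;0 0 0 0 0 0 0;0 0 0 0 0 0 0;0 0 0 0 0 0 0;0 0 0 0 0 0 0;0 0 0 0 0 0 0")

```text
clock: 13.05
ee_pos: [0.4902, 0.3274, 0.1637]
ee_rot: [0.0, 1.0, 0.015, 0.0]
ft_force: [-0.0, 0.2, 1.8]
opening: 0.285
grasp_force: 59.7
```

Now it's at the shoulder, so I'll press further in small steps.

>>> jog_arm(commands="0 0 -0.002 0 0 0 0;0 0 -0.002 0 0 0 0;0 0 -0.002 0 0 0 0;0 0 0 0 0 0 0;0 0 0 0 0 0 0;0 0 0 0 0 0 0;0 0 0 0 0 0 0;0 0 0 0 0 0 0;0 0 0 0 0 0 0;0 0 0 0 0 0 0")

```text
clock: 13.88
ee_pos: [0.4905, 0.3274, 0.1637]
ee_rot: [-0.0, 1.0, 0.015, 0.0]
ft_force: [-2.9, -0.3, 7.3]
opening: 0.284
grasp_force: 60.4
```

>>> jog_arm(commands="0 0 -0.004 0 0 0 0;0 0 -0.004 0 0 0 0;0 0 -0.004 0 0 0 0;0 0 -0.002 0 0 0 0;0 0 0 0 0 0 0;0 0 0 0 0 0 0;0 0 0 0 0 0 0;0 0 0 0 0 0 0;0 0 0 0 0 0 0;0 0 0 0 0 0 0")

```text
clock: 14.72
ee_pos: [0.4914, 0.3277, 0.1638]
ee_rot: [-0.0, 1.0, 0.015, 0.002]
ft_force: [-6.2, -3.0, 19.7]
opening: 0.283
grasp_force: 61.6
```

>>> jog_arm(commands="0 0 0 0 0 0 0;0 0 0 0 0 0 0;0 0 0 0 0 0 0;0 0 0 0 0 0 0;0 0 0 0 0 0 0;0 0 0 0 0 0 0;0 0 0 0 0 0 0;0 0 0 0 0 0 0;0 0 0 0 0 0 0;0 0 0 0 0 0 0")

```text
clock: 15.55
ee_pos: [0.4913, 0.3277, 0.1638]
ee_rot: [-0.0, 1.0, 0.015, 0.002]
ft_force: [-5.9, -3.8, 19.2]
opening: 0.286
grasp_force: 61.6
```

Run:
```python
from station import r
from h import *
s=r.sense(); t=r.get_image("scene")
print(s['clock'],s['ee_pos'],s['ft_force'],s['moment'],s['grasp_force'])
c=cv2.resize(t["img"][240:345,260:370],None,fx=5,fy=5,interpolation=cv2.INTER_CUBIC)
cv2.imwrite("pics/w6.png",c[:,:,::-1])
```

```text
15.55 [0.49134799 0.32771829 0.16376842] [-5.92956242 -3.75352781 19.15649488] [-0.57598056  1.24287268 -0.02169907] 61.64503455162048
```

View pics/w6.png

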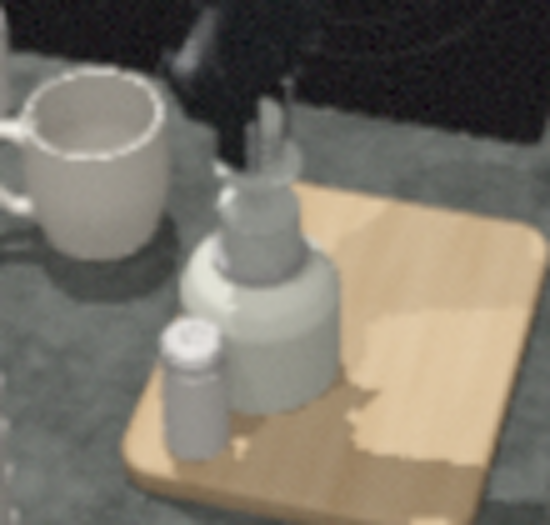

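The crop shows the skirt sitting right on the jar's shoulder, upright, with the jar, shaker and mug unmoved. TCP z of 0.1638 matches the expected home height of 0.164, it doesn't give under load, and the steady push is about 19 N, so I'm handing it in.

```bash
python3 -c "
from station import r
print(r.finish_job())"
```

```text
the job is handed in; nothing more can be done
None
```

The wide cap is home on the white jar, upright and still gripped, pressed down with about 19 N when I handed the job in at about 15.6 s; no pass/fail verdict came back.

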